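Turn the vial wheel to the reader

ROBOT

A 7-joint arm with a two-finger parallel gripper is mounted at the origin on the work surface. World frame = base frame: x ahead of the robot, y to its left, z up, the work surface at z = 0. Lengths are in m, angles in rad, forces in N, time in s.
With the tool pointing down it reaches from about 0.4 to 0.85 m from the base axis. Payload 4.5 kg.
Tool frame: the origin (TCP) lies at the very end of the fingers, on their centre line; the grasp point (between the pads) lies 19 mm behind it (r.pinch_z is the distance from the TCP to the grasp point, in m); z points along the fingers, y is the line along which they close (so a half turn about z gives the same grasp; the last joint's range is limited). The gripper opens to 88 mm and grips with 3 to 60 N. Pads are 18 mm wide; open, the fingers measure 123 mm over their backs; the gripper's body (75 mm by 187 mm) begins 45 mm behind the grasp point.
Start: joints at [1.281, 0.689, -0.195, 1.565, 0.157, 0.902, -0.215], TCP at [0.199, -0.593, 0.239] pointing down, gripper open.
Joint ranges: [-3.01, 3.01], [-0.46, 2.08], [-1.47, 1.51], [0.13, 2.56], [-1, 4.14], [0.04, 2.09], [-2.66, 2.66]. Speed limits (rad/s): [2.57, 2.57, 3.14, 3.14, 3.14, 3.14, 3.14].

INTERFACE

Orientations are given as a unit quaternion [x, y, z, w].
In Python, from plant import r, cams gives the robot as it stands.
- The arm moves only by the shell command python3 -m pendant 'ROWS' [FORCE]. ROWS is JSON, a list of rows, each a list of 3 entries, a list of its own where there are three numbers: the closure, from -1 (fully open) to 1 (shut), then the shift along the tool's x, y, z in mm, then the turn, a rotation vector about the tool's x, y, z in degrees. A call has 1 to 8 rows; each row shifts and turns the commanded pose from where the row before left it, along the tool's axes as they then stand; what a row does not reach is not made up. A row lasts 1/8 s, in which the tool goes at most 62.5 mm and 10.7 degrees, less where a joint would pass 70% of its speed; a pose out of reach is approached as far as the arm can. A call with a gripper value outside its range is refused whole. The fingers move at their own pace and stop on an object; FORCE is the grip in N (left out, the last holds). Time passes only in rows, so rows that do not move let the fingers close. It gives the time, the measured TCP pose, the force, the opening and the grip force at its end, in the units of the state.
- r.get_state(): the state, without advancing time (a new reading comes with each control period).
- cams.snapshot(name): name is "scene" or "top" or "wrist"; returns a dict with "img" (420x560x3 uint8, red, green, blue), "camera_matrix" (3x3 intrinsics, pixels), "camera_from_world" (4x4, takes a point from world to camera coordinates); the wrist camera has in their place "tool_from_camera" (4x4, takes a point from camera to tool coordinates, whose origin is the TCP and whose axes are the flange's). Camera axes: x right, y up, looking along -z (the intrinsics and any distortion apply to the point x, -y, -z); pixel columns grow to the right and rows downward; lengths in m; the calibration is good to about 2 mm. A picture is of the moment at which its call begins: read the wrist's pose just before it. There is no depth.
- r.finish_job(): hands the job in; it is judged then, once.
The state is a dict: "clock": time; "q": joint angles; "qd": joint speeds; "joint_torque": joint torques, N m; "tool_pos": TCP position; "eef_rot": TCP orientation; "contact_force": force on the tool from outside, world axes, zero at the start; "moment": the same for the moment, N m; "opening": opening from 0.0 (shut) to 1.0 (fully open); "finger_force": force on a finger pad.
Only numpy, scipy, OpenCV 4.12 (cv2) and the standard library are available. Lean on these libraries where they do the work, as an engineer would, in place of code of your own. Each camera call takes 0.05 s, during which the arm holds its last target. There are 200 camera calls.

TASK

With one finger, push on an arm of the four-armed wheel to turn it slowly until the vial with the red cap stands centred in front of the reader's black window, on the yellow line; then take the finger away. Do not touch or lift the vials, which stay standing in their holders, and leave the rack, the beaker and the wash bottle alone.

Things in the scene. Friction and masses are not known exactly. Their poses are not given: they have to be found in the camera images.
- changer: sample changer, bolted down: round grey foot plate (320 mm across, 12 mm thick) with a white reader head fixed on it. Origin on the wheel's axis at bench level; z up, x from the axis to the head. Head: box 110 mm wide, from 165 to 265 mm from the axis, top 80 mm above the bench, a black window 22 mm wide in its front. A yellow line on the plate runs from the window towards the axis
- read_spot (a point): the reading spot: straight in front of the window, 125 mm from the wheel's axis, above the yellow line, 50 mm above the bench; the vial being read stands centred over or under this point
- wheel: four-armed wheel on a fixed vertical axis. Origin on the axis at bench level; x points along the arm that carries the red-capped vial and turns with the wheel. Four level metal arms at right angles: bars 16 mm wide, 22 to 46 mm above the bench, bare from 28 to 107 mm from the axis, open space between them down to the plate (12 mm above the bench)
- hub_top (a point): centre of the top of the wheel's black hub (56 mm across), on the axis, 65 mm above the bench. The wheel turns either way without end, drags slightly (0.12 N m, about 2 N of push half-way along an arm, and as much again at 1 rad/s) and stays where it is left. Each arm ends in a black round holder 35 mm across, centred 125 mm from the axis, top 46 mm above the bench
- red_vial: glass vial with a red cap, 25 mm across, 48 mm tall, 30 g, standing loose in a holder of the wheel; origin at the centre of its underside, 26 mm above the bench (top 74 mm above the bench); up to 1.5 mm of play
- blue_vial: glass vial with a blue cap, 25 mm across, 48 mm tall, 30 g, standing loose in a holder of the wheel; origin at the centre of its underside, 26 mm above the bench (top 74 mm above the bench); up to 1.5 mm of play
- green_vial: glass vial with a green cap, 25 mm across, 48 mm tall, 30 g, standing loose in a holder of the wheel; origin at the centre of its underside, 26 mm above the bench (top 74 mm above the bench); up to 1.5 mm of play
- white_vial: glass vial with a white cap, 25 mm across, 48 mm tall, 30 g, standing loose in a holder of the wheel; origin at the centre of its underside, 26 mm above the bench (top 74 mm above the bench); up to 1.5 mm of play
- tube_rack: red test-tube rack with tubes, loose on the bench, 160 x 60 mm, 106 mm tall; origin at the centre of its underside
- beaker: empty glass beaker, loose on the bench, 76 mm across, 95 mm tall; origin at the centre of its underside
- wash_bottle: white wash bottle with a red cap and bent spout, loose on the bench, 60 mm dia, 195 mm tall with the spout; origin at the centre of its underside
Mind the look-alikes: they are no part of the job. What is shaped like the blue_vial but brown or pink is not meant.

How it is judged:
By the outcome, as a careful person would: the job done as asked, in the order asked, and still so for the second after the job is handed in, with the robot touching nothing.
It also fails if it takes over 58 s, if anything falls off the work surface, if the arm or the gripper's body presses on something with over 40 N, if the wrist force passes 120 N, or if a joint passes its speed limit or range.

## Working session

There is one attempt and no reset: what is moved stays moved. The work goes in short steps, Python scripts to look and compute and a shell command to move; the robot and the scene stay as the last step left them, time stands still between calls to the robot, and variables do not carry over. Pictures are saved under pics/ and viewed, at most 10 in all, crops included, and the job is handed in when it is done.

```bash
mkdir -p pics; python3 - <<'E'
from plant import r,cams
import cv2
for n in ("top","scene"):
    s=cams.snapshot(n); cv2.imwrite(f"pics/{n}.png",s["img"][:,:,::-1])
    print(s["camera_matrix"].tolist(),s["camera_from_world"].tolist(),[k for k in s])
st=r.get_state();print(st["clock"],st["tool_pos"],st["eef_rot"],st["contact_force"])
E
```

```text
[[500.0509536414302, 0.0, 280.656851028642], [0.0, 500.0509536414302, 208.70172424769746], [0.0, 0.0, 1.0]] [[-0.0027481518312875135, -0.9998579303089168, 0.016630299452537484, 0.004932683836346596], [0.9945471229829306, -0.0009990446950931856, 0.10428337391968207, -0.5719866561505644], [-0.1042519440005183, 0.016826203019875977, 0.9944085735069094, -1.5220214823421354], [0.0, 0.0, 0.0, 1.0]] ['img', 'camera_matrix', 'camera_from_world']
[[437.5497501175024, 0.0, 279.14174631897106], [0.0, 437.5497501175024, 206.2177645279598], [0.0, 0.0, 1.0]] [[0.20708827230852722, 0.9783145183432115, 0.0038923863065406976, -0.156329450694704], [-0.6064938392068852, 0.12525789441152851, 0.785159654396278, 0.29489450303026515], [0.767645537000224, -0.1649580646300158, 0.6192811691284964, -1.6490746383242147], [0.0, 0.0, 0.0, 1.0]] ['img', 'camera_matrix', 'camera_from_world']
0.1 [ 0.19865502 -0.59199786  0.23801964] [ 9.86913750e-01  1.61247062e-01 -1.86814149e-04 -7.74099381e-04] [-0.5974828  -1.4745161  -0.43373004]
```

View pics/top.png

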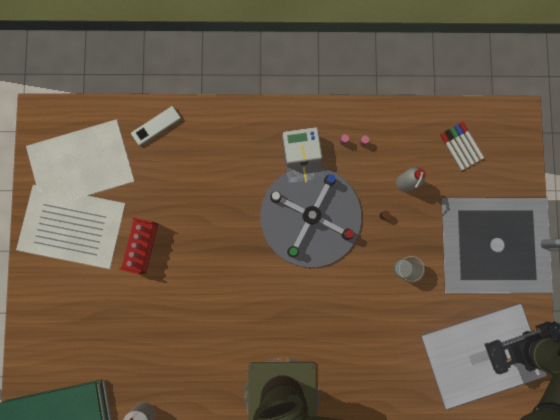

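View pics/scene.png

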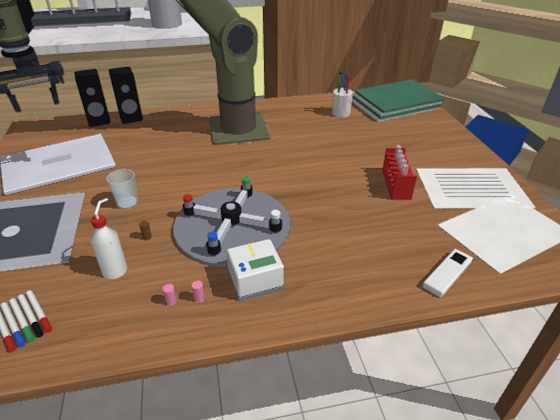

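The top view shows the hub at about (312,215) and the caps at red (349,233), blue (331,179), white (276,196) and green (293,252). The reader is at (302,147). Both views agree, so next I'll take exact pixels from enlarged crops.

```bash
cat > h.py <<'E'
import numpy as np
def w(s,u,v,z):
    K=s["camera_matrix"];T=s["camera_from_world"];R=T[:3,:3];t=T[:3,3]
    d=np.linalg.solve(K,[u,v,1.]);d=R.T@(d*[1,-1,-1]);c=-R.T@t
    return c+d*(z-c[2])/d[2]
E
python3 - <<'E'
from plant import r,cams
import cv2,numpy as np
from h import w
s=cams.snapshot("top");im=s["img"]
cv2.imwrite("pics/c.png",cv2.resize(im[120:275,250:400,::-1],None,fx=3.8,fy=3.8,interpolation=cv2.INTER_CUBIC))
for n,u,v,z in [("hub",312,215,.065),("red",349,233,.074),("blue",331,179,.074),("white",276,196,.074),("green",293,252,.074),("head",302,147,.08),("beaker",410,270,.05),("bottle",410,180,.1)]: print(n,w(s,u,v,z).round(4))
E
```

```text
hub [ 0.549  -0.0905  0.065 ]
red [ 0.4937 -0.2007  0.074 ]
blue [ 0.658  -0.1486  0.074 ]
white [0.606  0.0186 0.074 ]
green [ 0.4372 -0.0319  0.074 ]
head [ 0.7555 -0.0608  0.08  ]
beaker [ 0.3823 -0.3882  0.05  ]
bottle [ 0.6506 -0.3824  0.1   ]
```

View pics/c.png

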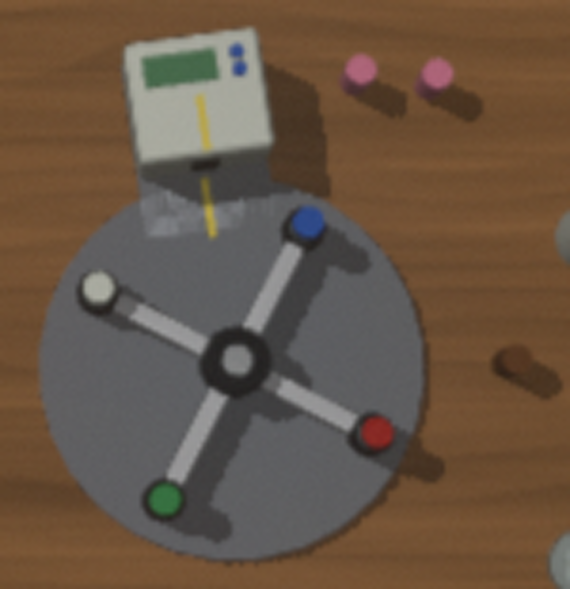

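The crop (3.8x, offset (250,120)) shows these features:
- The head top has corners (125,45), (255,28), (272,145) and (140,163).
- The plate line runs from (205,180) to (212,237).
- The hub is at (237,360).

Next I'll work out the angles.

```bash
cat >> h.py <<'E'
import cv2
def cap(s,col):
    h=cv2.cvtColor(s["img"],cv2.COLOR_RGB2HSV).astype(int);H,S,V=h[...,0],h[...,1],h[...,2]
    m={"red":((H<8)|(H>172))&(S>140),"blue":(abs(H-115)<12)&(S>120),"green":(abs(H-65)<20)&(S>90)}[col]&(V>60)
    m[:165]=0;m[268:]=0;m[:,:255]=0;m[:,370:]=0
    n,_,st,c=cv2.connectedComponentsWithStats(m.astype(np.uint8))
    i=1+st[1:,4].argmax();return c[i],st[i,4]
def ang(p,c): return np.degrees(np.arctan2(p[1]-c[1],p[0]-c[0]))
E
python3 - <<'E'
from plant import r,cams
import numpy as np
from h import *
s=cams.snapshot("top");f=lambda u,v,z:w(s,250+(u-1.4)/3.8,120+(v-1.4)/3.8,z)
P={}
for c in ("red","blue","green"):
    (u,v),a=cap(s,c);P[c]=w(s,u,v,.074);print(c,u,v,a,P[c])
hub=f(237,360,.065);print("hub",hub)
for c in P: print(c,ang(P[c],hub),np.hypot(*(P[c]-hub)[:2]))
k=[f(*p,.08) for p in [(125,45),(255,28),(272,145),(140,163)]]
m=sum(k)/4;print("head",m,ang(m,hub),np.hypot(*(m-hub)[:2]),"sides",ang(k[0],k[3]),ang(k[1],k[2]),ang(k[0],k[1])-90,ang(k[3],k[2])-90)
a,b=f(205,180,.012),f(212,237,.012);print("line",a,b,ang(a,hub),ang(b,hub),ang(a,b))
a,b=f(200,95,.08),f(208,150,.08);print("line top",ang(a,hub),ang(b,hub),ang(a,b))
E
```

```text
red 348.6981132075472 233.54716981132074 53 [ 0.49207079 -0.19974152  0.074     ]
blue 330.7647058823529 178.23529411764707 51 [ 0.66031663 -0.14796107  0.074     ]
green 293.05 251.05 60 [ 0.44004133 -0.03209857  0.074     ]
hub [ 0.55093838 -0.09055765  0.065     ]
red -118.33177423019252 0.12404237559125508
blue -27.691193552218525 0.12352633389199745
green 152.20416626037422 0.12536195650260154
head [ 0.76284103 -0.06008103  0.08      ] 8.184364350437892 0.21408305736152766 sides 6.915647386434773 7.51811963837142 7.699735576958616 7.9073209144162035
line [ 0.70669468 -0.06947224  0.012     ] [ 0.65862126 -0.07493589  0.012     ] 7.7095102363719334 8.254421250181109 6.483964297730316
line top 7.766731105939156 7.778561150200819 7.722571291810503
```

Radii come out at 124 mm, head distance 214 mm, reader at 7.8° and red at -118.1°. That means a counter-clockwise turn of about 126°. I'll push the white arm from its clockwise side, travelling high with the gripper closed.

```bash
python3 -m pendant '[[1,[35,-23.35,0],[0,0,0]],[1,[35,-23.35,0],[0,0,0]],[1,[35,-23.35,0],[0,0,0]],[1,[35,-23.35,0],[0,0,0]],[1,[35,-23.35,0],[0,0,0]],[1,[35,-23.35,0],[0,0,0]],[1,[35,-23.35,0],[0,0,0]],[1,[35,-23.35,0],[0,0,0]]]' 5
python3 -m pendant '[[1,[35,-23.35,0],[0,0,0]],[1,[35,-23.35,0],[0,0,0]],[1,[35,-23.35,0],[0,0,0]],[1,[35,-23.35,0],[0,0,0]],[1,[35,-23.35,0],[0,0,0]],[1,[35,-23.35,0],[0,0,0]],[1,[35,-23.35,0],[0,0,0]],[1,[35,-23.35,0],[0,0,0]]]'
python3 -m pendant '[[1,[0,0,0],[0,0,8.3]],[1,[0,0,0],[0,0,8.3]],[1,[0,0,0],[0,0,8.3]],[1,[0,0,0],[0,0,8.3]],[1,[0,0,0],[0,0,8.3]],[1,[0,0,0],[0,0,8.3]],[1,[0,0,0],[0,0,8.3]],[1,[0,0,0],[0,0,8.3]]]'
cat > st.py <<'E'
from plant import r
import numpy as np
from scipy.spatial.transform import Rotation as R
s=r.get_state();M=R.from_quat(s["eef_rot"]).as_matrix()
hub=np.array([.551,-.0906,0]);d=s["tool_pos"]-hub
print("t",s["clock"],"p",s["tool_pos"].round(4),"yaw_y",np.degrees(np.arctan2(M[1,1],M[0,1])).round(1),"z",M[:,2].round(3),"in tool",(M.T@d*1000).round(1),"q7",s["q"][6].round(2),"F",s["contact_force"].round(1),"op",s["opening"])
E
python3 st.py
```

```text
clock: 1.2
tool_pos: [0.4056, -0.3252, 0.2387]
eef_rot: [0.987, 0.161, 0.0, 0.0]
contact_force: [0.5, -0.6, 0.1]
opening: 0.114
finger_force: 0.0
clock: 2.2
tool_pos: [0.6115, -0.0591, 0.2385]
eef_rot: [0.987, 0.161, -0.0, 0.0]
contact_force: [0.7, -0.6, -0.4]
opening: 0.007
finger_force: 0.0
clock: 3.2
tool_pos: [0.6107, -0.06, 0.2385]
eef_rot: [0.913, -0.408, -0.0, 0.0]
contact_force: [1.0, 0.1, 0.8]
opening: 0.009
finger_force: 0.0
t 3.2 p [ 0.6107 -0.06    0.2385] yaw_y -138.1 z [-0.001  0.    -1.   ] in tool [  17.   -64.8 -238.5] q7 -2.22 F [1.  0.1 0.8] op 0.00860892134882161
```

```bash
python3 -m pendant '[[1,[0,0,30],[0,0,0]],[1,[0,0,30],[0,0,0]],[1,[0,0,30],[0,0,0]],[1,[0,0,30],[0,0,0]],[1,[0,0,25],[0,0,0]],[1,[0,0,20],[0,0,0]],[1,[0,0,20],[0,0,0]],[1,[0,0,21],[0,0,0]]]'
python3 -m pendant '[[1,[-4.56,-1.03,0],[0,0,-4]],[1,[-4.56,-1.03,0],[0,0,-4]],[1,[-4.56,-1.03,0],[0,0,-4]],[1,[-4.56,-1.03,0],[0,0,-4]],[1,[-4.56,-1.03,0],[0,0,-4]],[1,[-4.56,-1.03,0],[0,0,-4]],[1,[-4.56,-1.03,0],[0,0,-4]],[1,[-4.56,-1.03,0],[0,0,-4]]]'
python3 st.py; python3 - <<'E'
from plant import cams
import cv2
from h import *
s=cams.snapshot("top")
(u,v),a=cap(s,"red");p=w(s,u,v,.074);print(a,p,ang(p,[.551,-.0906]))
E
```

```text
clock: 4.2
tool_pos: [0.6113, -0.0602, 0.0318]
eef_rot: [0.914, -0.406, 0.0, -0.0]
contact_force: [0.2, -0.6, -0.6]
opening: 0.006
finger_force: 0.0
clock: 5.2
tool_pos: [0.5871, -0.0337, 0.0324]
eef_rot: [0.991, -0.137, 0.002, -0.0]
contact_force: [1.8, 0.1, -0.7]
opening: 0.007
finger_force: 1.2
t 5.2 p [ 0.5871 -0.0337  0.0324] yaw_y -105.7 z [ 0.003 -0.    -1.   ] in tool [ 19.4 -64.6 -32.3] q7 -1.85 F [ 1.8  0.1 -0.7] op 0.006768926958058834
47 [ 0.51369223 -0.20949591  0.074     ] -107.42108166839932
```

Contact is as expected: the wheel has turned 11° under light force. I'll carry on along the arc.

```bash
python3 -m pendant '[[1,[-4.56,-1.03,0],[0,0,-4]],[1,[-4.56,-1.03,0],[0,0,-4]],[1,[-4.56,-1.03,0],[0,0,-4]],[1,[-4.56,-1.03,0],[0,0,-4]],[1,[-4.56,-1.03,0],[0,0,-4]],[1,[-4.56,-1.03,0],[0,0,-4]],[1,[-4.56,-1.03,0],[0,0,-4]],[1,[-4.56,-1.03,0],[0,0,-4]]]'
python3 st.py
python3 -m pendant '[[1,[-4.56,-1.03,0],[0,0,-4]],[1,[-4.56,-1.03,0],[0,0,-4]],[1,[-4.56,-1.03,0],[0,0,-4]],[1,[-4.56,-1.03,0],[0,0,-4]],[1,[-4.56,-1.03,0],[0,0,-4]],[1,[-4.56,-1.03,0],[0,0,-4]],[1,[-4.56,-1.03,0],[0,0,-4]],[1,[-4.56,-1.03,0],[0,0,-4]]]'
python3 st.py; python3 - <<'E'
from plant import cams
import cv2
from h import *
s=cams.snapshot("top");cv2.imwrite("pics/mid.png",cv2.resize(s["img"][120:275,250:400,::-1],None,fx=3.8,fy=3.8))
(u,v),a=cap(s,"red");p=w(s,u,v,.074);print(a,p,ang(p,[.551,-.0906]))
E
```

```text
clock: 6.25
tool_pos: [0.5514, -0.0232, 0.0325]
eef_rot: [0.99, 0.141, 0.002, -0.0]
contact_force: [2.3, 1.6, -0.8]
opening: 0.006
finger_force: 1.2
t 6.25 p [ 0.5514 -0.0232  0.0325] yaw_y -73.8 z [ 0.003  0.001 -1.   ] in tool [ 19.3 -64.7 -32.4] q7 -1.54 F [ 2.3  1.6 -0.8] op 0.005730219808867832
clock: 7.25
tool_pos: [0.5154, -0.0333, 0.0325]
eef_rot: [0.912, 0.409, 0.001, -0.001]
contact_force: [0.1, 2.6, 0.4]
opening: 0.008
finger_force: 1.3
t 7.25 p [ 0.5154 -0.0333  0.0325] yaw_y -41.7 z [ 0.002  0.003 -1.   ] in tool [ 19.2 -64.7 -32.4] q7 -1.23 F [0.1 2.6 0.4] op 0.00784290698531911
53 [ 0.64080929 -0.17481781  0.074     ] -43.1597238139068
```

View pics/mid.png

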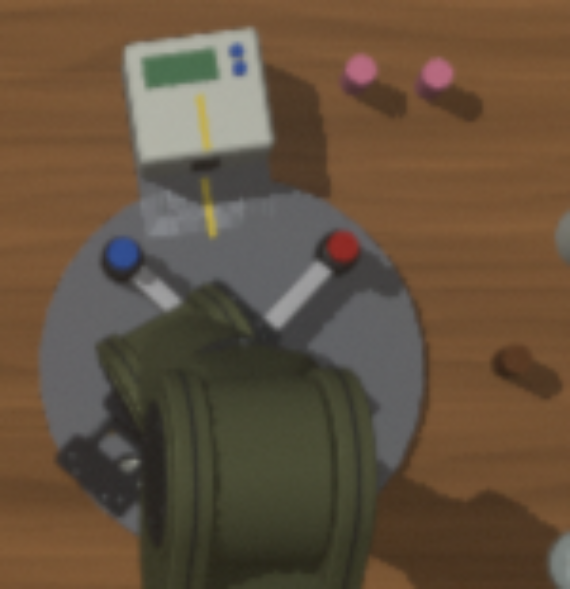

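The mid-push picture shows the red cap at crop (343,246), i.e. -43°, with blue already past the window. The vials are upright and the hand is well clear of them. About 51° remain.

```bash
python3 -m pendant '[[1,[-4.56,-1.03,0],[0,0,-4]],[1,[-4.56,-1.03,0],[0,0,-4]],[1,[-4.56,-1.03,0],[0,0,-4]],[1,[-4.56,-1.03,0],[0,0,-4]],[1,[-4.56,-1.03,0],[0,0,-4]],[1,[-4.56,-1.03,0],[0,0,-4]],[1,[-4.56,-1.03,0],[0,0,-4]],[1,[-4.56,-1.03,0],[0,0,-4]]]'
python3 -m pendant '[[1,[-4.56,-1.03,0],[0,0,-4]],[1,[-4.56,-1.03,0],[0,0,-4]],[1,[-2.28,-0.55,0],[0,0,-2]],[1,[0,0,0],[0,0,0]],[1,[0,0,0],[0,0,0]]]'
python3 st.py; python3 - <<'E'
from plant import cams
from h import *
s=cams.snapshot("top")
for c in ("red","blue"):
  (u,v),a=cap(s,c);p=w(s,u,v,.074);print(c,a,p,ang(p,[.551,-.0906]))
E
```

```text
clock: 8.3
tool_pos: [0.4901, -0.062, 0.0325]
eef_rot: [0.765, 0.644, 0.0, -0.001]
contact_force: [-1.2, 2.6, -0.1]
opening: 0.009
finger_force: 1.3
clock: 8.93
tool_pos: [0.4866, -0.0741, 0.0326]
eef_rot: [0.706, 0.708, -0.0, -0.0]
contact_force: [-1.6, 2.3, -0.5]
opening: 0.004
finger_force: 1.0
t 8.925 p [ 0.4866 -0.0741  0.0326] yaw_y 0.1 z [-0.  0. -1.] in tool [ 16.7 -64.4 -32.6] q7 -0.79 F [-1.6  2.3 -0.5] op 0.003833835552499978
red 52 [ 0.67452796 -0.08719005  0.074     ] 1.5812310365843463
blue 55 [0.54789845 0.03449227 0.074     ] 91.42030736793515
```

```bash
python3 -m pendant '[[1,[-1.25,-0.3,0],[0,0,-1.1]],[1,[-1.25,-0.3,0],[0,0,-1.1]],[1,[-1.25,-0.3,0],[0,0,-1.1]],[1,[-1.25,-0.3,0],[0,0,-1.1]],[1,[-1.25,-0.3,0],[0,0,-1.1]],[1,[0,0,0],[0,0,0]],[1,[0,0,0],[0,0,0]]]'
python3 st.py; python3 - <<'E'
from plant import cams
import cv2
from h import *
s=cams.snapshot("top")
cv2.imwrite("pics/near.png",cv2.resize(s["img"][140:220,265:345,::-1],None,fx=7,fy=7,interpolation=cv2.INTER_CUBIC))
for c in ("red","blue"):
  (u,v),a=cap(s,c);p=w(s,u,v,.074);print(c,u,v,a,p,ang(p,[.551,-.0906]))
E
```

```text
clock: 9.85
tool_pos: [0.4854, -0.081, 0.0328]
eef_rot: [0.672, 0.741, -0.0, 0.0]
contact_force: [-0.8, 2.3, -0.9]
opening: 0.009
finger_force: 0.8
t 9.85 p [ 0.4854 -0.081   0.0328] yaw_y 5.6 z [ 0.    -0.001 -1.   ] in tool [ 16.  -64.3 -32.8] q7 -0.72 F [-0.8  2.3 -0.9] op 0.009119666421505529
red 306.5192307692308 173.71153846153845 52 [ 0.67422954 -0.07431247  0.074     ] 7.529273854137613
blue 271.0701754385965 219.47368421052633 57 [0.53482879 0.03352495 0.074     ] 97.42278255352417
```

View pics/near.png

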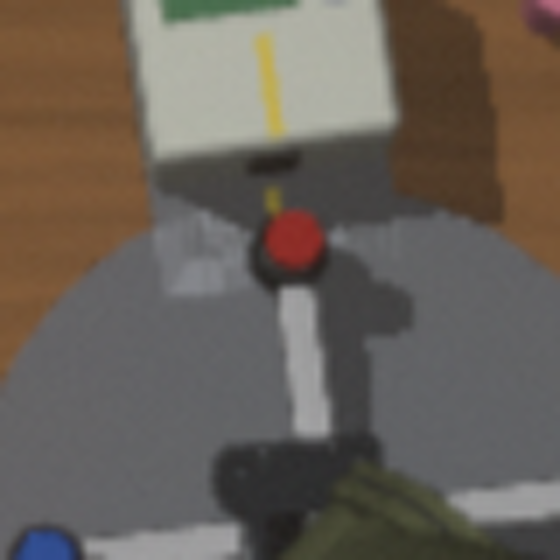

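The close crop puts the red cap at (296,240). The yellow line on the head, extended, meets that row at x≈293, so the vial is about 1 mm (0.4°) short. I'll nudge it, then back off and lift.

```bash
python3 -m pendant '[[1,[-0.5,-0.1,0],[0,0,-0.4]],[1,[0,0,0],[0,0,0]],[1,[3,0,0],[0,0,0]],[1,[8,0,0],[0,0,0]],[1,[4,0,0],[0,0,0]],[1,[0,0,0],[0,0,0]]]'
python3 -m pendant '[[1,[0,0,-20],[0,0,0]],[1,[0,0,-30],[0,0,0]],[1,[0,0,-30],[0,0,0]],[1,[0,0,-30],[0,0,0]],[1,[0,0,-30],[0,0,0]],[1,[0,0,-20],[0,0,0]],[1,[0,0,0],[0,0,0]]]'
python3 st.py; python3 - <<'E'
from plant import cams
import cv2
from h import *
for n,b in (("top",(120,275,250,400)),("scene",(160,310,160,310))):
  s=cams.snapshot(n);y0,y1,x0,x1=b
  if n=="top":
    for c in ("red","blue"):
      (u,v),a=cap(s,c);p=w(s,u,v,.074);print(c,u,v,a,p,ang(p,[.551,-.0906]))
  cv2.imwrite(f"pics/{n}2.png",cv2.resize(s["img"][y0:y1,x0:x1,::-1],None,fx=3.8,fy=3.8,interpolation=cv2.INTER_CUBIC))
E
```

```text
clock: 10.65
tool_pos: [0.4839, -0.0655, 0.0328]
eef_rot: [0.668, 0.744, 0.0, 0.0]
contact_force: [-0.4, -0.6, -0.1]
opening: 0.008
finger_force: 0.0
clock: 11.52
tool_pos: [0.4845, -0.0664, 0.1937]
eef_rot: [0.669, 0.743, 0.001, 0.001]
contact_force: [0.3, 0.2, -0.6]
opening: 0.006
finger_force: 0.0
t 11.525 p [ 0.4845 -0.0664  0.1937] yaw_y 6.0 z [ 0.003 -0.001 -1.   ] in tool [  30.8  -63.1 -193.9] q7 -0.46 F [ 0.3  0.2 -0.6] op 0.006267601962728837
red 306.54716981132077 173.64150943396226 53 [ 0.67444517 -0.07439924  0.074     ] 7.476684961800144
blue 271.13793103448273 219.5 58 [0.53474913 0.03332131 0.074     ] 97.47105693763308
```

View pics/top2.png

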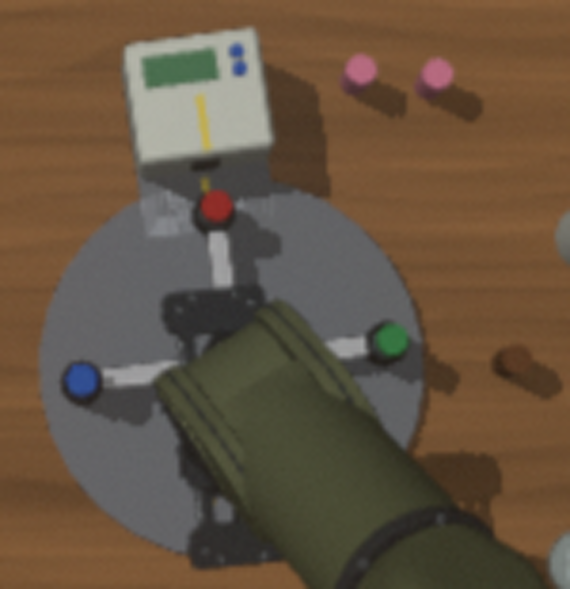

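View pics/scene2.png

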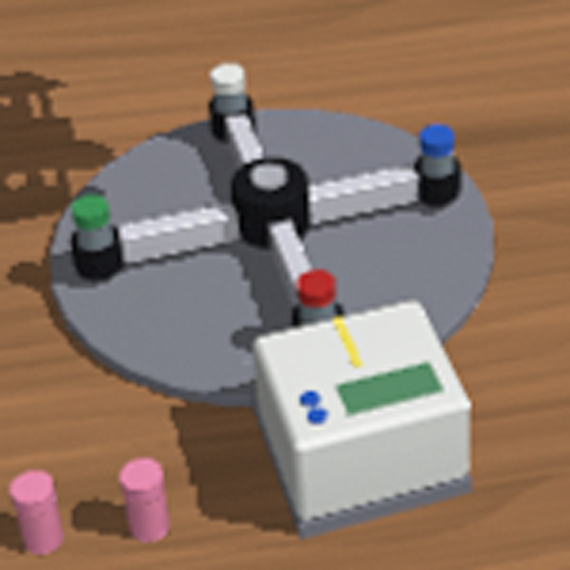

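The top view shows the red cap on the line at 7.5° against the 7.8° target, with all vials standing. The scene crop has red at (316,278), slightly to one side of the head line (340,320)-(356,365). The lean is ambiguous, so I'll check it with numbers and with the wrist camera.

```bash
python3 - <<'E'
from plant import cams,r
import cv2
from h import *
s=cams.snapshot("scene");f=lambda u,v,z:w(s,160+(u-1.4)/3.8,160+(v-1.4)/3.8,z)
hub=f(268,176,.065);print("hub",hub)
for n,p in dict(red=(316.5,277,.074),blue=(437,136,.074),green=(91,202,.074),white=(228,75,.074),l0=(339,320,.08),l1=(356,365,.08),k0=(256,337,.08),k1=(416,303,.08),k2=(469,403,.08),k3=(303,444,.08)).items():
  q=f(*p);print(n,q.round(4),ang(q,hub).round(2),np.hypot(*(q-hub)[:2]).round(4))
q=r.get_state();s=cams.snapshot("wrist");print(s["tool_from_camera"].round(3).tolist(),s["camera_matrix"][0,0])
cv2.imwrite("pics/wr.png",s["img"][:,:,::-1])
E
```

```text
hub [ 0.5503882  -0.09100414  0.065     ]
red [ 0.6733 -0.0739  0.074 ] 7.92 0.1241
blue [0.5402 0.0326 0.074 ] 94.72 0.124
green [ 0.566  -0.2134  0.074 ] -82.72 0.1234
white [ 0.4333 -0.1064  0.074 ] -172.5 0.1181
l0 [ 0.7226 -0.0667  0.08  ] 8.05 0.1739
l1 [ 0.7638 -0.0627  0.08  ] 7.55 0.2153
k0 [ 0.7273 -0.1189  0.08  ] -8.97 0.1791
k1 [ 0.717  -0.0168  0.08  ] 23.99 0.1824
k2 [ 0.8085 -0.0027  0.08  ] 18.88 0.2728
k3 [ 0.8208 -0.1028  0.08  ] -2.49 0.2706
[[-0.001, 0.96, 0.281, 0.072], [1.0, 0.0, 0.001, 0.001], [0.001, 0.281, -0.96, -0.145], [0.0, 0.0, 0.0, 1.0]] 340.3883196529563
```

View pics/wr.png

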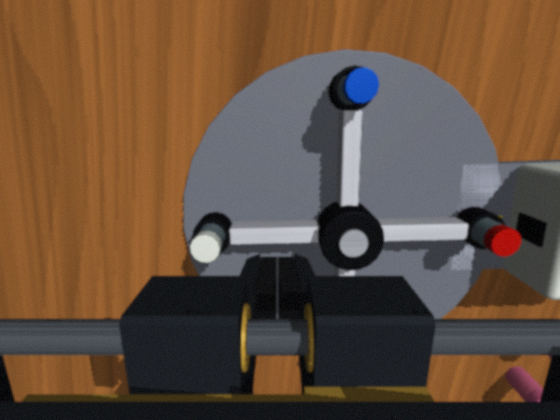

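The wrist view shows the arms free of the finger, with the red cap at (503,239) beside the black window at (531,228). In the scene camera, red is at 7.9° and the line at 7.8°. In the top camera they are at 7.5° and 7.8°. That puts the vial within about 1 mm of centre, so I'm handing in.

```bash
python3 -c "
from plant import r
print(r.finish_job())"
```

```text
the job is handed in; nothing more can be done
None
```

I turned the wheel about 126° by pushing on the white vial's arm with the closed fingers; the red-capped vial now stands in front of the reader window, within about 1 mm of the yellow line, with the finger lifted clear and the job handed in at about 12 s.

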